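# Load the label printer and click its lid shut

### The job

Put the tape cassette into the open bay of the label printer the right way round, fully home and flat on the bay floor, then swing the sprung lid down over it and press the lid's front edge, gently, until the catch clicks and the lid stays shut by itself. Never lean hard on the printer, and leave the other things on the counter where they are.

Things in the scene. Friction and masses are not known exactly. Their poses are not given: they have to be found in the camera images.
- printer: Grey desktop label printer, 220 deep (x) x 150 mm wide (y), fixed on a rubber mat 2 to 12 mm thick, 10 mm wider all round. x axis from keyboard (front) to hinge (back), z up. Origin on the mat's top (2 to 12 mm above the counter), 115 mm behind the front edge, mid-width. All heights of the printer count from here: the flat deck round the bay is 36 mm up.
- bay (a point): Centre of the floor of the cassette bay, 16 mm above the printer's origin (axes as printer). Bay 79 x 59 mm, 20 mm deep, rim chamfered 4 mm, with a side pocket for the cassette's nose at its front right (-x, -y) corner. The cassette goes in with its axes along these axes and its origin on this point, with 2.5 mm of play all round; the other way round it jams high.
- lid_hinge (a point): Middle of the lid's hinge axis (parallel to the printer's y), 53 mm behind the bay centre, 52 mm above the printer's origin. Its own axes turn with the lid. The upright lid's inside faces the front; its outside faces away from the keyboard.
- lid_lip (a point): Point on the lid's outer face near its far edge, right over the catch: press here. 108 mm from the hinge axis, 2 mm outside its plane (axes turn with the lid: -x runs hinge to edge, z out of the outer face). The edge ends 14 mm beyond this point. Lid 144 mm wide, panel 4 mm thick.
- lid (a joint): Lid angle, rad: 0 level, about 1.8 at the start (upright, leaning back). A hinge spring reopens it (2 N at the edge). Low down a roller catch resists with 7 to 13 N, fading to 0; a little further the edge snaps 1 to 2 mm down onto rubber bumpers, a hard stop. That height differs by 7 mm between printers, so go by feel. Latched, it stays by itself somewhere below 0.085. Over 25 N breaks the catch.
- cassette: White plastic tape cassette, 74 (x) x 54 (y) x 32 mm high, 60 to 140 g, lying flat on the counter left or right of the printer. Origin: centre of its underside, z up. A tape nose 16 mm long (x) juts out 12 mm from its -y side at the -x end. Grip it across y, by the top 9 mm: seated, its top stands 12 mm proud of the deck.
- carton: Brown carton of staples, 68 x 48 x 36 mm, origin under its centre; leave it alone.
- stapler: Green and black stapler, 140 mm long (x), 55 mm high, origin under its centre; leave it alone.
- cleaner: White bottle with a blue cap, 68 mm across, 180 mm high, origin under its centre; leave it alone.
- tape_dispenser: Black desk tape dispenser, 150 x 60 mm, 95 mm high, origin under its centre; leave it alone.
- brush: Black-bristled hand brush with a white handle, 270 mm long (y), 36 mm high, lying behind the printer, origin near its middle; leave it alone.
- jar: Glass jar with a steel cap, 60 mm across, 75 mm high, origin under its centre; leave it alone.
Things that resemble listed ones, but are neither listed nor needed, are in the scene too. Leave any red look-alike of the cassette alone.

How it is judged:
On the way, in this order (a step that is already met when the one before it is completed fails the run):
1. the cassette lies home on the bay floor, let go (horizontal distance between cassette and bay below 0.005 m and z of cassette in the frame of bay between -0.003 and 0.002 m and angle between the x axis of cassette and the x axis of bay, either way round below 0.12 rad and contact force between the fingers and cassette below 0.3 N), for 0.2 s.
2. the lid is down past its catch (value of joint lid below 0.085 rad), for 0.2 s.
At the end, for the whole second after the job is handed in: The lid stays shut by itself (below 0.085 rad, at rest) and the cassette lies in the bay: origin within 5 mm sideways and 2 mm above the bay floor point, turned less than 0.12 rad, nose in its pocket. The other things lie within 20 mm of where they were (value of joint lid below 0.085 rad and velocity of joint lid between -0.05 and 0.05 rad/s and horizontal distance between cassette and bay below 0.005 m and z of cassette in the frame of bay between -0.003 and 0.002 m and angle between the x axis of cassette and the x axis of bay, either way round below 0.12 rad and distance of each of carton, stapler, cleaner, tape_dispenser, brush, jar from where it was at the start of the episode below 0.02 m); the robot touches nothing.
It fails at once if the robot presses on the printer or its lid with more than 25 N (contact force between any of the fingers, the arm and printer above 25 N).
It fails at once if one of the other things on the counter is moved by more than 20 mm (distance of any of carton, stapler, cleaner, tape_dispenser, brush, jar from where it was at the start of the episode above 0.02 m).
It also fails if it takes over 72 s, if anything falls off the work surface, if the arm or the gripper's body presses on something with over 40 N, if the wrist force passes 120 N, or if a joint passes its speed limit or range.

### The arm

A 6-joint arm with a two-finger parallel gripper is mounted at the origin on the work surface. World frame = base frame: x ahead of the robot, y to its left, z up, the work surface at z = 0. Lengths are in m, angles in rad, forces in N, time in s.
With the tool pointing down it reaches from about 0.25 to 0.725 m from the base axis. Payload 4 kg.
Tool frame: the origin (TCP) lies midway between the tips of the shut fingers; the grasp point (between the pads) lies 19 mm behind it; z points along the fingers, y is the line along which they close (so a half turn about z gives the same grasp; the last joint's range is limited). The gripper opens to 85 mm and grips with 20 to 120 N. Pads are 22 mm wide; open, the fingers measure 114 mm over their backs; the gripper's body (76 mm by 85 mm) begins 54 mm behind the grasp point. The pads swing forward as they close: fully open they stand 13 mm farther back than shut.
Start: joints at [-1.114, 0.241, 0.005, 1.335, 0, 1.571], TCP at [0.221, -0.449, 0.206] pointing down, gripper open.
Joint ranges: [-2.72, 2.72], [-1.05, 1.87], [-1.09, 1.28], [-1.99, 2.15], [-1.42, 1.44], [-3.14, 3.14]. Speed limits (rad/s): [2.79, 2.79, 3.14, 3.14, 3.14, 3.14].

### API

Orientations are given as a unit quaternion [x, y, z, w].
In Python, from workcell import monitor, vision, job gives the robot as it stands.
- The arm moves only by the tool move_arm, never from a script. Its argument "moves" is a list that holds one entry, the list of rows, each a list of 5 numbers: the shift along the world's x, y, z in m, then the turn about the world's z in degrees, then the opening in per cent of the stroke, from 0 (shut) to 100 (fully open). In form: [[[x, y, z, turn, gripper], ...]]. A call has 1 to 5 rows; each row is the pose to reach, as a shift and turn from the pose commanded when the call began; what a row does not reach only later rows make up. A row lasts 1/8 s, in which the tool goes at most 62.5 mm and 10.7 degrees, less where a joint would pass 70% of its speed; a pose out of reach is approached as far as the arm can. A call with a gripper value outside its range is refused whole. The fingers move at their own pace and stop on an object; the grip force is fixed at half the most. Time passes only in rows, so rows that repeat a pose let the fingers close. It gives the time, the measured TCP pose, the force, the opening and the grip force at its end, in the units of the state.
- monitor.get_obs(): the state, without advancing time (a new reading comes with each control period).
- vision.camera(name): name is "scene" or "top" or "wrist"; returns a dict with "color" (384x512x3 uint8, red, green, blue), "camera_matrix" (3x3 intrinsics, pixels), "k1" (the pictures are not rectified: a ray, as slopes to the right and down, at radius r is drawn at 1 + k1 r^2 times it, then the intrinsics apply), "eye" and "attitude" of the camera in the world; the wrist camera has in their place "hand_eye" (4x4, takes a point from camera to tool coordinates, whose origin is the TCP and whose axes are the flange's). Camera axes: x right, y up, looking along -z (the intrinsics and any distortion apply to the point x, -y, -z); pixel columns grow to the right and rows downward; lengths in m; the calibration is good to about 2 mm. A picture is of the moment at which its call begins: read the wrist's pose just before it. There is no depth.
- job.job_done(): hands the job in; it is judged then, once.
The state is a dict: "clock": time; "joint_pos": joint angles; "joint_vel": joint speeds; "tau": joint torques, N m; "eef_pos": TCP position; "tool_rot": TCP orientation; "ft_force": force on the tool from outside, world axes, zero at the start; "ft_torque": the same for the moment, N m; "grip_width": finger opening in m; "grasp_force": force on a finger pad.
Only numpy, scipy, OpenCV 4.12 (cv2) and the standard library are available. Lean on these libraries where they do the work, as an engineer would, in place of code of your own. Each camera call takes 0.05 s, during which the arm holds its last target. There are 200 camera calls.

## Working session

There is one attempt and no reset: what is moved stays moved. The work goes in short steps, Python scripts to look and compute and a tool call to move; the robot and the scene stay as the last step left them, time stands still between calls to the robot, and variables do not carry over. Pictures are saved under pics/ and viewed, at most 10 in all, crops included, and the job is handed in when it is done.

Besides the shell and the picture viewer there is one more tool, called as a command line: name --argument value ..., lists and objects as JSON in quotes. move_arm: Moves the arm, as the interface text tells. Its arguments: {"type":"object","properties":{"moves":{"type":"array","items":{"type":"array","items":{"type":"array","items":{"type":"number"}}}}},"required":["moves"]}

```bash
mkdir -p pics; ls
cat > h.py <<'E'
import numpy as np, cv2
from scipy.spatial.transform import Rotation as R
from workcell import monitor, vision, job
def grab(name, fn=None):
    o=monitor.get_obs(); c=vision.camera(name); im=c["color"]
    if name=="wrist":
        T=np.eye(4); T[:3,:3]=R.from_quat(o["tool_rot"]).as_matrix(); T[:3,3]=o["eef_pos"]
        M=T@np.array(c["hand_eye"]); c["E"]=M[:3,3]; c["A"]=M[:3,:3]
    else:
        c["E"]=np.array(c["eye"]); a=np.array(c["attitude"]); c["A"]=R.from_quat(a).as_matrix() if a.size==4 else a.reshape(3,3)
    if fn: cv2.imwrite("pics/"+fn, im[:,:,::-1])
    return c
def ray(c,u,v):
    K=np.array(c["camera_matrix"]); k=c["k1"]
    d=np.array([(u-K[0,2])/K[0,0],(v-K[1,2])/K[1,1]]); s=d.copy()
    for _ in range(20): s=d/(1+k*(s@s))
    r=c["A"]@np.array([s[0],-s[1],-1]); return r
def onz(c,u,v,z):
    r=ray(c,u,v); return c["E"]+r*(z-c["E"][2])/r[2]
def proj(c,p):
    q=c["A"].T@(np.array(p)-c["E"]); s=np.array([q[0],-q[1]])/-q[2]; s=s*(1+c["k1"]*(s@s))
    K=np.array(c["camera_matrix"]); return np.array([K[0,0]*s[0]+K[0,2],K[1,1]*s[1]+K[1,2]])
def tri(c1,p1,c2,p2):
    A=[];b=[]
    M=np.zeros((3,3));v=np.zeros(3)
    for c,p in((c1,p1),(c2,p2)):
        r=ray(c,*p); r/=np.linalg.norm(r); P=np.eye(3)-np.outer(r,r); M+=P; v+=P@c["E"]
    return np.linalg.solve(M,v)
E
python3 - <<'E'
from h import *
import pickle
a=grab("scene");b=grab("top")
pickle.dump((a,b),open("c0.pkl","wb"))
cv2.imwrite("pics/a.png",cv2.resize(np.hstack([a["color"],b["color"]])[:,:,::-1],(800,300)))
cv2.imwrite("pics/top.png",cv2.resize(b["color"][:,:,::-1],(800,600),interpolation=cv2.INTER_CUBIC))
cv2.imwrite("pics/scene.png",cv2.resize(a["color"][:,:,::-1],(800,600),interpolation=cv2.INTER_CUBIC))
for c in(a,b): print(c["E"],c["A"].round(3).tolist(),c["camera_matrix"],c["k1"])
print(monitor.get_obs())
E
```

```text
pics
[1.27539543 0.34026551 1.00572912] [[-0.419, -0.693, 0.586], [0.908, -0.311, 0.281], [-0.013, 0.65, 0.76]] [[398.11298224   0.         252.43712325]
 [  0.         398.11298224 195.98165184]
 [  0.           0.           1.        ]] -0.04382511181916121
[3.30656147e-01 5.52915556e-04 1.62732515e+00] [[-0.002, 0.99, -0.142], [-1.0, -0.002, -0.003], [-0.004, 0.142, 0.99]] [[473.73580656   0.         252.2831735 ]
 [  0.         473.73580656 183.42977859]
 [  0.           0.           1.        ]] -0.12895991306184462
{'clock': 0.1, 'joint_pos': array([-1.11399259e+00,  2.41320307e-01,  3.86122506e-03,  1.33518318e+00,
        4.71837278e-06,  1.57080329e+00]), 'joint_vel': array([-0.00048867, -0.00313355,  0.00217339, -0.00134498, -0.00271477,
        0.00060841]), 'tau': array([-5.90496074e-04, -3.73138118e+01,  2.53009772e+01,  1.08145463e-02,
       -4.33527339e-05,  4.52617826e-06]), 'eef_pos': array([ 0.2202755 , -0.44818989,  0.20491153]), 'tool_rot': array([ 9.74029864e-01,  2.26417693e-01, -2.06684422e-04, -8.99530198e-04]), 'ft_force': array([-0.46588419, -0.94377916, -0.2303657 ]), 'ft_torque': array([ 0.04298515,  0.00684287, -0.03639012]), 'grasp_force': 0.0, 'grip_width': 0.08546269875948105}
```

View pics/top.png

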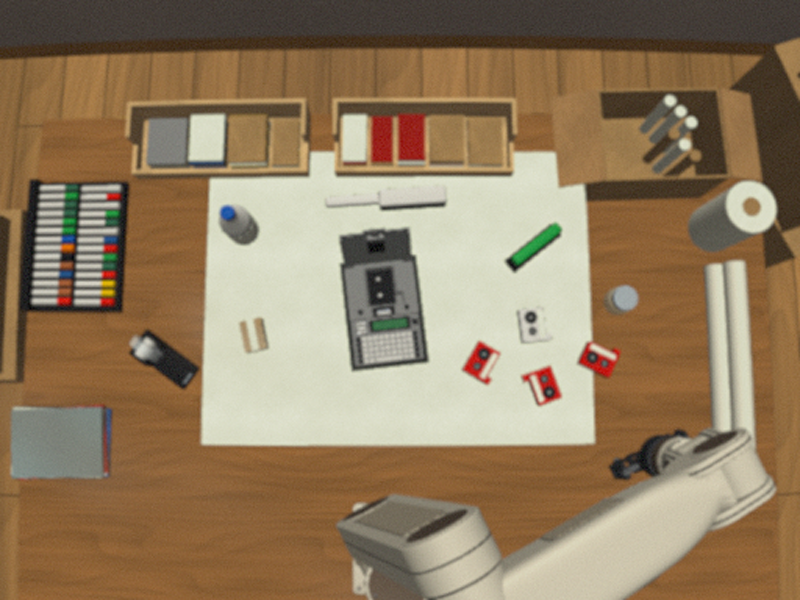

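View pics/scene.png

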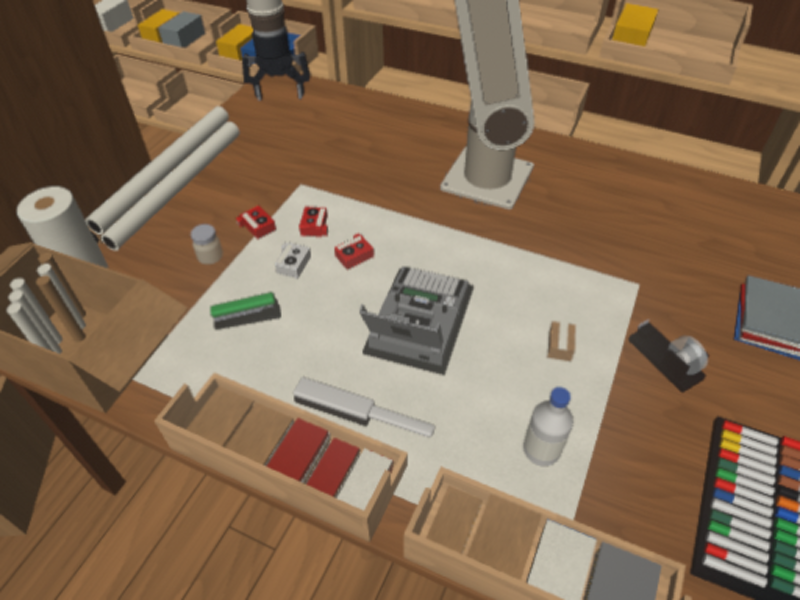

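The top view (800x600) shows the printer at (385,310) with its keyboard toward the robot. The candidates are the white cassette at (533,324) and red look-alikes at (481,362), (542,385) and (599,358). The white one fits the description, and I will confirm it with an enlarged wrist view.

Run:
```python
from h import *
import pickle
a,b=pickle.load(open("c0.pkl","rb"))
s=512/800
for n,(u,v),z in [("cass",(533,324),.032),("bay",(380,287),.045),("kbFL",(353,368),.03),("kbFR",(426,360),.03),("backL",(342,258),.04),("backR",(415,252),.04)]:
    print(n,onz(b,u*s,v*s,z).round(4))
o=monitor.get_obs(); print(R.from_quat(o["tool_rot"]).as_matrix().round(3).tolist())
c=grab("wrist","w0.png"); print(c["hand_eye"],c["camera_matrix"],c["E"])
```

```text
cass [ 0.4767 -0.2952  0.032 ]
bay [0.5567 0.0366 0.045 ]
kbFL [0.3829 0.0948 0.03  ]
kbFR [ 0.3999 -0.0623  0.03  ]
backL [0.6214 0.1196 0.04  ]
backR [ 0.6343 -0.0396  0.04  ]
[[0.897, 0.441, -0.001], [0.441, -0.897, 0.002], [0.0, -0.002, -1.0]]
[[ 5.97884594e-04  9.60450501e-01  2.78450136e-01  7.03886039e-02]
 [ 9.99999330e-01 -2.98318652e-04 -1.11820343e-03  4.70682635e-04]
 [-9.90912172e-04  2.78450618e-01 -9.60450036e-01 -1.67904040e-01]
 [ 0.00000000e+00  0.00000000e+00  0.00000000e+00  1.00000000e+00]] [[308.66039167   0.         256.55459535]
 [  0.         308.66039167 191.65406426]
 [  0.           0.           1.        ]] [ 0.28379076 -0.41784413  0.37281475]
```

move_arm --moves '[[[0.05,0.03,0.01,-5,100],[0.1,0.06,0.03,-10,100],[0.15,0.09,0.03,-16,100],[0.2,0.12,0.03,-21,100],[0.25,0.153,0.03,-26,100]]]'

```text
clock: 0.78
eef_pos: [0.4719, -0.2946, 0.2355]
tool_rot: [1.0, -0.0, -0.0, 0.0]
ft_force: [0.4, -1.6, -0.8]
grip_width: 0.085
grasp_force: 0.0
```

move_arm --moves '[[[0.005,0,0,0,100],[0.005,0,0,0,100],[0.005,0,0,0,100]]]'

```text
clock: 1.15
eef_pos: [0.4743, -0.2966, 0.2356]
tool_rot: [1.0, 0.001, -0.0, -0.0]
ft_force: [0.4, -0.3, 0.0]
grip_width: 0.0852
grasp_force: 0.0
```

Run:
```python
from h import *
import pickle
c=grab("wrist","w1.png"); pickle.dump(c,open("w1.pkl","wb"))
o=monitor.get_obs(); print(o["eef_pos"],o["clock"],R.from_quat(o["tool_rot"]).as_matrix().round(3).tolist(), proj(c,[.4767,-.2952,.032]))
```

```text
[ 0.47429702 -0.29669964  0.23578377] 1.2 [[1.0, 0.001, -0.0], [0.001, -1.0, -0.0], [-0.0, 0.0, -1.0]] [254.72269602 160.56342255]
```

View pics/w1.png

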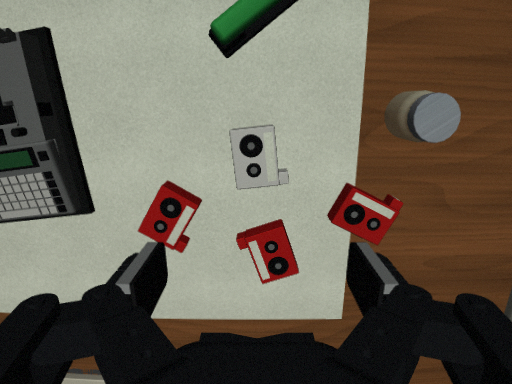

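The wrist view shows the white cassette at (255,157) with its nose at (283,177), on its right near side. The red ones are at (170,215), (268,252) and (365,213). I'll confirm with an enlarged crop.

Run:
```python
from h import *
import pickle
c=pickle.load(open("w1.pkl","rb"))
im=c["color"][110:205,215:305]; print(im[5,5],im[60,30],im[30,50],im[60,70])
cv2.imwrite("pics/crop1.png",cv2.resize(im[:,:,::-1],(540,570),interpolation=cv2.INTER_CUBIC))
```

```text
[165 173 155] [149 151 145] [165 169 152] [107 111 104]
```

View pics/crop1.png

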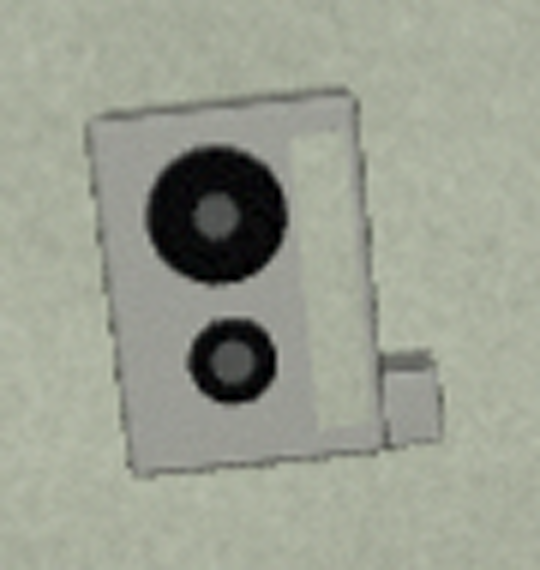

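The crop confirms the white cassette. Its top-face corners are about (92,122), (350,96), (380,452) and (133,474) in the crop, and the nose is at lower right (412,405), the -x, -y corner.

Run:
```python
from h import *
import pickle
c=pickle.load(open("w1.pkl","rb"))
P=np.array([onz(c,215+u/6-.4,110+v/6-.4,.032) for u,v in [(92,122),(350,96),(380,452),(133,474)]])
print(P.round(4).tolist(),P.mean(0))
for i in range(4):
    d=P[i]-P[(i+1)%4]; print(np.linalg.norm(d),np.degrees(np.arctan2(d[1],d[0])))
```

```text
[[0.5135, -0.2657, 0.032], [0.5187, -0.3167, 0.032], [0.446, -0.3241, 0.032], [0.4412, -0.2728, 0.032]] [ 0.4798659  -0.29484088  0.032     ]
0.05125783413871794 95.76740430501356
0.07304698868798806 5.808463433071944
0.05158477146820113 -84.61823668969053
0.07270028483486286 -174.44808279134355
```

Run:
```python
from h import *
o=monitor.get_obs(); print(np.degrees(o["joint_pos"]).round(1),o["eef_pos"])
```

```text
[-32.   20.1  13.5  83.3  -0.  147.9] [ 0.47429702 -0.29669964  0.23578377]
```

move_arm --moves '[[[0,0.02,0.01,10,100],[0,0.04,0.02,20,100],[0,0.06,0.02,30,100],[0,0.08,0.02,40,100],[0,0.1,0.02,50,100]]]'

```text
clock: 1.82
eef_pos: [0.4746, -0.1963, 0.2561]
tool_rot: [0.905, 0.425, 0.0, 0.0]
ft_force: [0.3, -0.9, -0.4]
grip_width: 0.0854
grasp_force: 0.0
```

move_arm --moves '[[[0,0.02,0,10,100],[0,0.04,0,20,100],[0,0.06,0,30,100],[0,0.08,0,40,100],[0,0.1,0,50,100]]]'

```text
clock: 2.45
eef_pos: [0.4748, -0.0963, 0.2561]
tool_rot: [0.64, 0.768, 0.0, 0.0]
ft_force: [1.0, -0.0, 0.4]
grip_width: 0.085
grasp_force: 0.0
```

move_arm --moves '[[[0,0.02,0,10,100],[0,0.04,0,20,100],[0.02,0.06,0,30,100],[0.04,0.08,0,40,100],[0.06,0.1,0,50,100]]]'

```text
clock: 3.08
eef_pos: [0.5357, 0.0034, 0.2562]
tool_rot: [0.256, 0.967, 0.0, 0.0]
ft_force: [1.3, -0.4, 0.8]
grip_width: 0.0852
grasp_force: 0.0
```

move_arm --moves '[[[0,0.02,0,10,100],[0,0.03,0,20,100],[0,0.03,0,30,100],[0,0.03,0,36,100],[0,0.03,0,36,100]]]'

```text
clock: 3.7
eef_pos: [0.5353, 0.033, 0.256]
tool_rot: [-0.052, 0.999, -0.0, 0.0]
ft_force: [-0.3, -1.4, -0.5]
grip_width: 0.0852
grasp_force: 0.0
```

Run:
```python
from h import *
import pickle
c=grab("wrist","w2.png"); pickle.dump(c,open("w2.pkl","wb"))
cv2.imwrite("pics/w2b.png",cv2.resize(c["color"][:,:,::-1],(800,600),interpolation=cv2.INTER_CUBIC))
o=monitor.get_obs(); print(o["eef_pos"],o["clock"],R.from_quat(o["tool_rot"]).as_euler("xyz",True),c["E"])
```

```text
[0.53531323 0.03317677 0.25599456] 3.75 [-1.79994496e+02  1.88607671e-02 -1.74032318e+02] [0.46440826 0.02498939 0.42389243]
```

View pics/w2b.png

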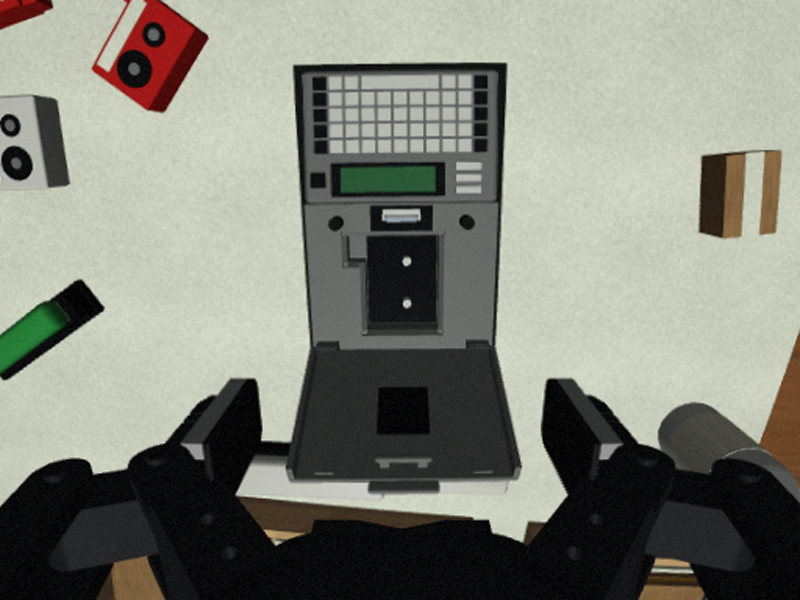

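The wrist view shows the printer upright in the picture. The bay's dark floor spans about (367..437, 235..325), the pocket is at (355,250), the lid inner face lies below, and the carton is at (740,195). I'll enlarge the bay.

Run:
```python
from h import *
import pickle
c=pickle.load(open("w2.pkl","rb"))
im=c["color"][125:235,190:330].astype(float)
im=np.clip((im/255)**.6*255,0,255).astype(np.uint8)
cv2.imwrite("pics/crop2.png",cv2.resize(im[:,:,::-1],(700,550),interpolation=cv2.INTER_CUBIC))
```

```text
(no output)
```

View pics/crop2.png

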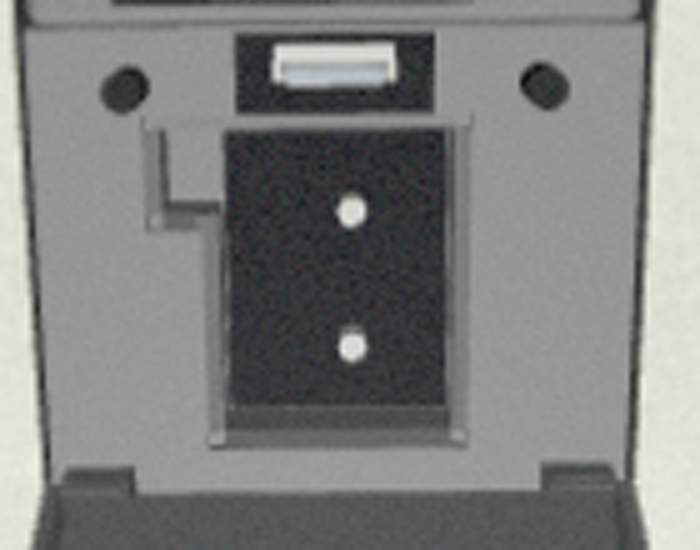

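Run:
```python
from h import *
import pickle
c=pickle.load(open("w2.pkl","rb"))
px=lambda u,v:(190+u/5-.4,125+v/5-.4)
yaw=np.radians(5.97)
ex=np.array([np.cos(yaw),np.sin(yaw),0]);ey=np.array([-np.sin(yaw),np.cos(yaw),0])
for m in(.002,.007,.012):
    d=m+.036;f=m+.016
    BL,BR,FR,FP=[onz(c,*px(*p),d) for p in[(208,445),(466,443),(471,115),(143,118)]]
    fl=[onz(c,*px(*p),f) for p in[(232,405),(446,405),(446,250),(230,250)]]
    print(m,"width",np.linalg.norm(BL-BR),"len",(BR-FR)@ex,"front w",np.linalg.norm(FR-FP),"yaws",[np.degrees(np.arctan2(*(a-b)[[1,0]])) -k for a,b,k in((BR,BL,90),(FR,FP,90),(BR,FR,0),(fl[1],fl[0],90),(fl[1],fl[2],0))])
    cx=((BL+BR)/2@ex+FR@ex)/2; cy=(BL+BR)/2@ey
    print("  rim centre",cx*ex+cy*ey," from floor: cx",(fl[0]+fl[1])/2@ex-.0395,"vs",cx,"rimback",BR@ex-.0435,"cy",(sum(fl)/4)@ey,"vs",cy,"floorw",np.linalg.norm(fl[0]-fl[1]))
```

```text
0.002 width 0.0686821518018835 len 0.08735819378193022 front w 0.08222515988525009 yaws [np.float64(6.508119958552058), np.float64(6.532395168286527), np.float64(6.5436468499218785), np.float64(6.033932735885784), np.float64(7.1764487589528345)]
  rim centre [0.56295252 0.03571319 0.        ]  from floor: cx 0.5638267821048585 vs 0.5636137875109624 rimback 0.5636316216804796 cy -0.022632694425475268 vs -0.023031906085978528 floorw 0.059450200401153265
0.007 width 0.06779223862415201 len 0.08622629552612703 front w 0.081159770240295 yaws [np.float64(6.508119958552101), np.float64(6.532395168286513), np.float64(6.543646849921867), np.float64(6.033932735885756), np.float64(7.176448758952828)]
  rim centre [0.56167568 0.03557424 0.        ]  from floor: cx 0.5621164994885343 vs 0.562329424937869 rimback 0.561783399457131 cy -0.02264274011780658 vs -0.02303729984861539 floorw 0.05871786104290283
0.012 width 0.06690232544642055 len 0.08509439727032385 front w 0.08009438059533988 yaws [np.float64(6.508119958552157), np.float64(6.532395168286513), np.float64(6.543646849921875), np.float64(6.033932735885713), np.float64(7.176448758952839)]
  rim centre [0.56039885 0.0354353  0.        ]  from floor: cx 0.5604062168722102 vs 0.5610450623647756 rimback 0.5599351772337823 cy -0.022652785810137896 vs -0.023042693611252246 floorw 0.0579855216846524
```

move_arm --moves '[[[-0.02,-0.06,0,0,100],[-0.035,-0.12,0,0,100],[-0.05,-0.18,0,0,100],[-0.065,-0.24,0,0,100],[-0.08,-0.3,0,0,100]]]'

```text
clock: 4.38
eef_pos: [0.4544, -0.268, 0.2561]
tool_rot: [-0.053, 0.999, -0.0, 0.0]
ft_force: [1.0, -0.7, -0.5]
grip_width: 0.0854
grasp_force: 0.0
```

move_arm --moves '[[[0,-0.03,-0.01,-0.5,100],[0,-0.03,-0.01,-0.5,100],[0,-0.03,-0.01,-0.5,100]]]'

```text
clock: 4.75
eef_pos: [0.4552, -0.2955, 0.2458]
tool_rot: [-0.049, 0.999, 0.0, -0.0]
ft_force: [0.7, 0.0, 0.2]
grip_width: 0.0856
grasp_force: 0.0
```

Run:
```python
from h import *
import pickle
c=grab("wrist"); pickle.dump(c,open("w3.pkl","wb"))
o=monitor.get_obs(); print(o["eef_pos"],R.from_quat(o["tool_rot"]).as_euler("xyz",True))
u,v=proj(c,[.480,-.295,.032]).astype(int); print(u,v)
u-=50;v-=50
im=c["color"][v:v+100,u:u+100]; print(u,v)
cv2.imwrite("pics/crop3.png",cv2.resize(im[:,:,::-1],(600,600),interpolation=cv2.INTER_CUBIC))
```

```text
[ 0.45553488 -0.29506768  0.24605422] [ 1.79987611e+02  1.64416476e-02 -1.74326930e+02]
255 179
205 129
```

View pics/crop3.png

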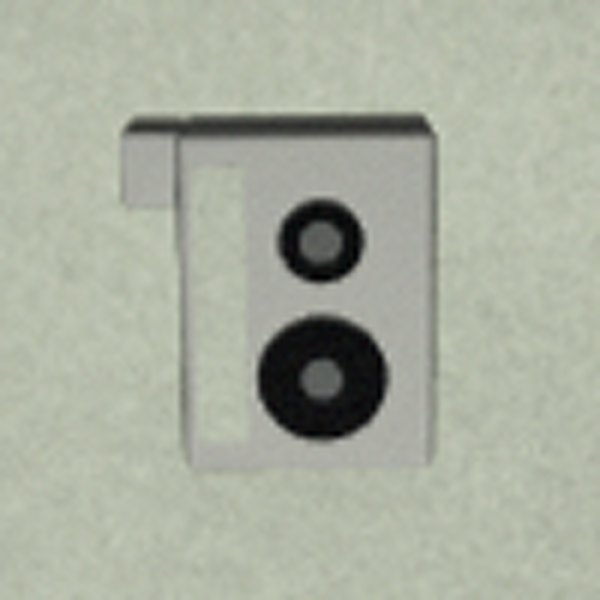

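The flipped view shows the cassette with its nose at the upper left (150,165). The top-face corners are (180,136), (436,136), (432,466) and (185,466).

Run:
```python
from h import *
import pickle
c=pickle.load(open("w3.pkl","rb"))
P=np.array([onz(c,205+u/6-.4,129+v/6-.4,.032) for u,v in [(180,136),(436,136),(432,466),(185,466)]])
print(P.mean(0))
for i in range(4):
    d=P[i]-P[(i+1)%4]; print(np.linalg.norm(d),np.degrees(np.arctan2(d[1],d[0])))
```

```text
[ 0.47923876 -0.2945749   0.032     ]
0.05301904020010291 -84.36421707862826
0.07217577812393884 -173.99704509212793
0.05380210768818685 95.63899121260953
0.07217802053361799 5.381331841983144
```

move_arm --moves '[[[0.012,0,-0.05,0,100],[0.024,0,-0.1,0,100],[0.024,0,-0.15,0,100],[0.024,0,-0.19,0,100],[0.024,0,-0.21,0,100]]]'

```text
clock: 5.42
eef_pos: [0.4787, -0.2933, 0.0336]
tool_rot: [-0.051, 0.999, 0.001, -0.001]
ft_force: [0.4, -0.8, -0.9]
grip_width: 0.0857
grasp_force: 0.0
```

move_arm --moves '[[[0,0,-0.01,0,100],[0,0,-0.017,0,100],[0,0,-0.017,0,100],[0,0,-0.017,0,100]]]'

```text
clock: 5.92
eef_pos: [0.4803, -0.2961, 0.0198]
tool_rot: [-0.05, 0.999, -0.001, 0.001]
ft_force: [-0.7, -0.1, 0.5]
grip_width: 0.0859
grasp_force: 0.0
```

move_arm --moves '[[[0,0,0,0,50],[0,0,0,0,40],[0,0,0,0,40],[0,0,0,0,40],[0,0,0,0,40]]]'

```text
clock: 6.55
eef_pos: [0.4795, -0.2957, 0.0187]
tool_rot: [-0.049, 0.999, 0.0, -0.0]
ft_force: [-0.2, 0.5, -0.1]
grip_width: 0.0346
grasp_force: 0.0
```

move_arm --moves '[[[0,0,0.01,0,40],[0,0,0.05,0,40],[0,0,0.1,0,40],[0,0,0.1,0,40],[0,0,0.1,0,40]]]'

```text
clock: 7.18
eef_pos: [0.4795, -0.2957, 0.1191]
tool_rot: [-0.05, 0.999, -0.0, 0.0]
ft_force: [0.4, 0.1, -0.3]
grip_width: 0.0341
grasp_force: 0.0
```

Run:
```python
from h import *
import pickle
c=grab("wrist"); pickle.dump(c,open("w4.pkl","wb"))
o=monitor.get_obs(); print(o["eef_pos"],R.from_quat(o["tool_rot"]).as_euler("xyz",True),o["ft_force"],o["grip_width"])
im=c["color"][130:350,110:400]
cv2.imwrite("pics/crop4.png",cv2.resize(im[:,:,::-1],(790,600),interpolation=cv2.INTER_CUBIC))
```

```text
[ 0.47889926 -0.29534619  0.11811112] [ 1.79951787e+02 -6.16027029e-02 -1.74329210e+02] [-0.63384291  0.62542439 -0.48892862] 0.034032521255113905
```

View pics/crop4.png

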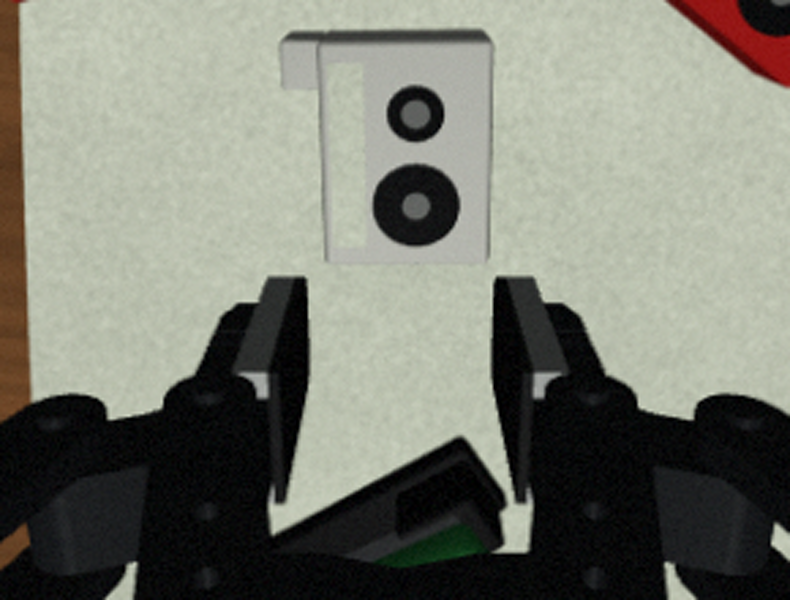

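The fingers closed above the cassette without contact, and the picture shows it still lying at crop (320..492, 43..263). I'll check its position and try again lower.

Run:
```python
from h import *
import pickle
c=pickle.load(open("w4.pkl","rb"))
P=np.array([onz(c,110+u/2.724-.4,130+v/2.727-.4,.032) for u,v in [(320,43),(492,43),(488,263),(327,263)]])
print(P.mean(0), [np.linalg.norm(P[i]-P[i-1]) for i in range(4)])
T=np.array(c["hand_eye"]);
for w in(-.03,-.02,-.01,0): # where a tip corner at tool (x=.011,y=.017,z=w) would appear
    for x in(.011,-.011):
        q=np.linalg.inv(T)@[x,.017,w,1]; s=np.array([q[0],-q[1]])/-q[2]; s*=1+c["k1"]*(s@s)
        K=c["camera_matrix"]; u,v=K[0,0]*s[0]+K[0,2],K[1,1]*s[1]+K[1,2]
        print(w,x,((u-110)*2.724).round(),((v-130)*2.727).round())
```

```text
[ 0.4787207  -0.29454745  0.032     ] [np.float64(0.07177730516909686), np.float64(0.05217261488671634), np.float64(0.07177945227155137), np.float64(0.0526646039000496)]
-0.03 0.011 499.0 276.0
-0.03 -0.011 494.0 385.0
-0.02 0.011 493.0 255.0
-0.02 -0.011 489.0 359.0
-0.01 0.011 487.0 236.0
-0.01 -0.011 484.0 335.0
0 0.011 483.0 219.0
0 -0.011 480.0 314.0
```

move_arm --moves '[[[0,0,0,0,90],[0,0,-0.04,0,100],[0,0,-0.075,0,100],[0,0,-0.075,0,100],[0,0,-0.075,0,100]]]'

```text
clock: 7.85
eef_pos: [0.4799, -0.296, 0.0442]
tool_rot: [-0.049, 0.999, -0.0, 0.0]
ft_force: [-0.0, 0.6, 1.3]
grip_width: 0.0856
grasp_force: 0.0
```

move_arm --moves '[[[-0.001,0.001,-0.02,0,100],[-0.001,0.001,-0.038,0,100],[-0.001,0.001,-0.038,0,100],[-0.001,0.001,-0.038,0,50],[-0.001,0.001,-0.038,0,40]]]'

```text
clock: 8.48
eef_pos: [0.4796, -0.2954, 0.0072]
tool_rot: [-0.05, 0.999, -0.001, 0.001]
ft_force: [-0.2, -0.0, -0.6]
grip_width: 0.0517
grasp_force: 0.0
```

move_arm --moves '[[[0,0,0,0,40],[0,0,0,0,40],[0,0,0,0,40]]]'

```text
clock: 8.85
eef_pos: [0.4785, -0.2947, 0.0058]
tool_rot: [-0.049, 0.999, -0.0, 0.0]
ft_force: [-0.0, -0.1, -0.4]
grip_width: 0.0342
grasp_force: 0.0
```

move_arm --moves '[[[0,0,-0.001,0,40],[0,0,-0.002,0,40],[0,0,-0.003,0,40],[0,0,-0.003,0,40]]]'

```text
clock: 9.35
eef_pos: [0.4787, -0.2948, 0.0056]
tool_rot: [-0.049, 0.999, -0.0, 0.001]
ft_force: [-5.6, 3.0, 17.2]
grip_width: 0.0338
grasp_force: 8.9
```

Run:
```python
from h import *
import pickle
c=grab("wrist"); s=grab("scene"); pickle.dump((c,s),open("w5.pkl","wb"))
o=monitor.get_obs(); print(o["eef_pos"],o["ft_force"])
u,v=proj(s,[.479,-.295,.05]).astype(int)
A=cv2.resize(s["color"][v-35:v+25,u-30:u+30],(400,400),interpolation=cv2.INTER_CUBIC)
B=cv2.resize(c["color"][120:310,160:350],(400,400),interpolation=cv2.INTER_CUBIC)
cv2.imwrite("pics/d5.png",np.hstack([A,B])[:,:,::-1])
```

```text
[ 0.47865506 -0.29480466  0.00556753] [-5.08620811  2.86100073 17.06062234]
```

View pics/d5.png

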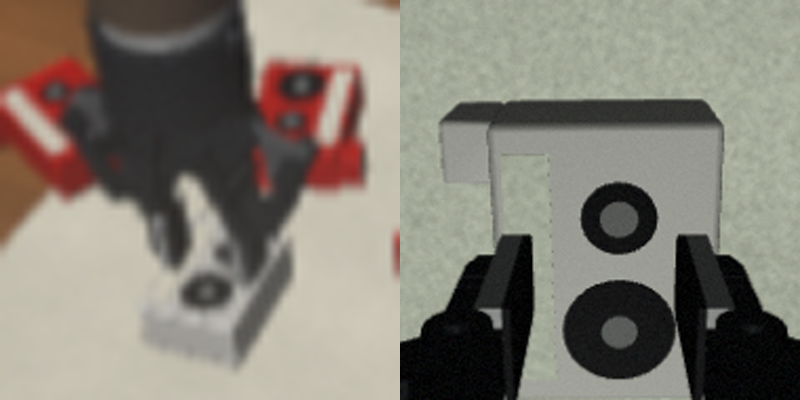

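The picture shows the half-closed fingertips touching the cassette's top. The tips therefore lie about 26 mm behind the reported TCP at 34 mm opening, so I must go about 12 mm lower to grip.

move_arm --moves '[[[0,0,0.012,0,40],[0,0,0.015,0,100],[0,0,0.015,0,100],[0,0,0.015,0,100],[0,0,0.015,0,100]]]'

```text
clock: 10.07
eef_pos: [0.4782, -0.2945, 0.0171]
tool_rot: [-0.049, 0.999, 0.0, -0.0]
ft_force: [0.6, 0.3, 0.3]
grip_width: 0.0855
grasp_force: 0.0
```

move_arm --moves '[[[0,0,-0.01,0,100],[0,0,-0.018,0,100],[0,0,-0.024,0,100],[0,0,-0.024,0,100]]]'

```text
clock: 10.58
eef_pos: [0.4779, -0.2943, -0.0072]
tool_rot: [-0.049, 0.999, 0.001, -0.001]
ft_force: [-0.5, -0.1, 0.7]
grip_width: 0.0857
grasp_force: 0.0
```

move_arm --moves '[[[0.001,0,0.001,0,60],[0.001,0,0.001,0,40],[0.001,0,0.001,0,40],[0.001,0,0.001,0,40],[0.001,0,0.001,0,40]]]'

```text
clock: 11.2
eef_pos: [0.4804, -0.2953, -0.0043]
tool_rot: [-0.049, 0.999, -0.001, 0.001]
ft_force: [-0.8, -0.2, 5.0]
grip_width: 0.0521
grasp_force: 63.3
```

move_arm --moves '[[[0,0,0.01,0,40],[0,0,0.04,0,40],[0.01,0.04,0.09,0,40],[0.02,0.09,0.11,0,40],[0.03,0.14,0.11,0,40]]]'

```text
clock: 11.82
eef_pos: [0.5112, -0.154, 0.1073]
tool_rot: [-0.049, 0.999, -0.001, 0.002]
ft_force: [1.5, -0.2, -1.1]
grip_width: 0.0518
grasp_force: 63.0
```

move_arm --moves '[[[0.015,0.05,0,0.2,40],[0.03,0.1,0,0.5,40],[0.045,0.15,0,0.8,40],[0.053,0.19,0,0.8,40],[0.053,0.19,0,0.8,40]]]'

```text
clock: 12.45
eef_pos: [0.5624, 0.0382, 0.1045]
tool_rot: [-0.059, 0.998, 0.0, -0.0]
ft_force: [-0.2, -0.7, -1.1]
grip_width: 0.0517
grasp_force: 63.1
```

Run:
```python
from h import *
import pickle
c=grab("wrist","w6.png"); pickle.dump(c,open("w6.pkl","wb"))
o=monitor.get_obs(); print(o["eef_pos"],R.from_quat(o["tool_rot"]).as_euler("xyz",True),o["ft_force"],o["grip_width"])
K=c["camera_matrix"]; T=np.array(c["hand_eye"])
# cassette top blob (bright), in the gripped state
im=c["color"]; hsv=cv2.cvtColor(im,cv2.COLOR_RGB2HSV)
print(proj(c,[.562,.0356,.04]),im[240:300:10,256].tolist())
zt=o["eef_pos"][2]+.0043+.032
m=((im.min(2)>120)).astype(np.uint8)
for cn in cv2.findContours(m,cv2.RETR_EXTERNAL,cv2.CHAIN_APPROX_NONE)[0]:
    if cv2.contourArea(cn)>600: print(cv2.boundingRect(cn),cv2.contourArea(cn),[x.tolist() for x in cv2.approxPolyDP(cn,4,True)[:12,0]])
print("ztop",zt)
```

```text
[0.56203131 0.03648332 0.10437674] [-1.79979227e+02 -7.66116627e-02 -1.73360921e+02] [ 0.47541433 -0.43462336 -1.4755069 ] 0.05192541153822883
[254.24779221 194.99955506] [[23, 25, 24], [203, 203, 196], [199, 200, 192], [32, 32, 33], [59, 63, 59], [121, 123, 119]]
(375, 339, 40, 45) 655.0 [[375, 339], [387, 383], [414, 383], [383, 341]]
(172, 179, 145, 140) 15662.5 [[172, 180], [174, 209], [199, 211], [206, 317], [306, 318], [316, 184]]
(346, 0, 166, 330) 45909.5 [[365, 0], [346, 253], [371, 283], [391, 287], [397, 278], [419, 280], [485, 329], [497, 311], [511, 304], [511, 0]]
(0, 0, 163, 353) 45431.5 [[143, 0], [28, 0], [17, 19], [0, 15], [0, 352], [90, 282], [113, 277], [122, 287], [136, 285], [154, 262], [161, 263]]
ztop 0.14067674218984544
```

Run:
```python
from h import *
import pickle
c=pickle.load(open("w6.pkl","rb"))
P=np.array([onz(c,u,v,.1407) for u,v in [(197,183.5),(316,184),(306,318),(206,317)]])
print(P.round(4).tolist(),P.mean(0))
for i in range(4):
    d=P[i]-P[(i+1)%4]; print(np.linalg.norm(d),np.degrees(np.arctan2(d[1],d[0])))
print(c["color"][165:200:3,256].tolist(),c["color"][300:325:3,256].tolist())
cv2.imwrite("pics/w6b.png",cv2.resize(c["color"][130:350,150:370,::-1],(590,590),interpolation=cv2.INTER_CUBIC))
```

```text
[[0.5293, 0.007, 0.1407], [0.5233, 0.0593, 0.1407], [0.5939, 0.0667, 0.1407], [0.5993, 0.0159, 0.1407]] [0.56146584 0.03724149 0.1407    ]
0.05262701700795623 -83.45429558998362
0.07092737457449703 -173.99291341317482
0.05118925994900001 96.11440868729758
0.07054314485989774 7.173110595790619
[[27, 29, 28], [87, 88, 84], [68, 70, 67], [66, 64, 61], [69, 71, 67], [90, 91, 86], [160, 160, 156], [196, 198, 190], [195, 197, 191], [196, 197, 191], [198, 201, 191], [198, 198, 193]] [[34, 33, 35], [36, 37, 36], [36, 35, 36], [207, 210, 201], [208, 209, 200], [207, 208, 199], [174, 173, 169], [7, 8, 8], [6, 3, 5]]
```

move_arm --moves '[[[0.001,-0.0015,-0.02,0,40],[0.001,-0.0015,-0.04,0,40],[0.001,-0.0015,-0.055,0,40],[0.001,-0.0015,-0.06,0,40],[0.001,-0.0015,-0.06,0,40]]]'

```text
clock: 13.12
eef_pos: [0.5634, 0.0333, 0.0446]
tool_rot: [-0.056, 0.998, -0.0, -0.0]
ft_force: [0.2, 0.3, -1.1]
grip_width: 0.0521
grasp_force: 63.0
```

move_arm --moves '[[[0,0,-0.002,0,40],[0,0,-0.004,0,40],[0,0,-0.006,0,40],[0,0,-0.008,0,40],[0,0,-0.008,0,40]]]'

```text
clock: 13.75
eef_pos: [0.5633, 0.0338, 0.0365]
tool_rot: [-0.056, 0.998, -0.0, -0.0]
ft_force: [0.7, -0.3, -1.5]
grip_width: 0.0519
grasp_force: 63.0
```

move_arm --moves '[[[0,0.001,-0.001,0,40],[0,0.001,-0.003,0,40],[0,0.001,-0.005,0,40],[0,0.001,-0.006,0,40]]]'

```text
clock: 14.25
eef_pos: [0.5634, 0.0347, 0.0305]
tool_rot: [-0.056, 0.998, -0.0, -0.0]
ft_force: [-0.4, -1.3, -1.9]
grip_width: 0.0519
grasp_force: 63.0
```

move_arm --moves '[[[0,0,-0.0015,0,40],[0,0,-0.003,0,40],[0,0,-0.0045,0,40],[0,0,-0.006,0,40]]]'

```text
clock: 14.75
eef_pos: [0.5635, 0.0348, 0.0246]
tool_rot: [-0.056, 0.998, -0.0, -0.0]
ft_force: [-0.5, -0.3, -0.9]
grip_width: 0.052
grasp_force: 63.0
```

move_arm --moves '[[[0,0,-0.001,0,40],[0,0,-0.002,0,40],[0,0,-0.003,0,40],[0,0,-0.003,0,40]]]'

```text
clock: 15.25
eef_pos: [0.5635, 0.0348, 0.0232]
tool_rot: [-0.056, 0.998, -0.0, 0.0]
ft_force: [-4.2, 0.1, 7.1]
grip_width: 0.052
grasp_force: 64.1
```

move_arm --moves '[[[0,0,-0.001,0,40],[0,0,-0.002,0,40],[0,0,-0.002,0,40]]]'

```text
clock: 15.62
eef_pos: [0.5636, 0.0348, 0.0231]
tool_rot: [-0.056, 0.998, -0.0, 0.001]
ft_force: [-8.0, -0.2, 19.8]
grip_width: 0.0518
grasp_force: 65.3
```

move_arm --moves '[[[0,0,0.003,0,40],[0,0,0.003,0,75],[0,0,0.003,0,100],[0,0,0.003,0,100],[0,0,0.003,0,100]]]'

```text
clock: 16.25
eef_pos: [0.5634, 0.0348, 0.0224]
tool_rot: [-0.056, 0.998, -0.0, -0.0]
ft_force: [0.2, 0.3, -0.2]
grip_width: 0.0851
grasp_force: 0.0
```

move_arm --moves '[[[0,0,0.03,0,100],[0,0,0.09,0,100],[-0.02,0,0.15,0,100],[-0.03,0,0.21,0,100],[-0.03,0,0.23,0,100]]]'

```text
clock: 16.88
eef_pos: [0.5348, 0.0349, 0.2578]
tool_rot: [-0.056, 0.998, 0.0, 0.004]
ft_force: [0.2, 0.5, -1.4]
grip_width: 0.0853
grasp_force: 0.0
```

move_arm --moves '[[[0,0,0,0,0],[0,0,0,0,0]]]'

```text
clock: 17.12
eef_pos: [0.5328, 0.0347, 0.251]
tool_rot: [-0.056, 0.998, -0.0, -0.001]
ft_force: [0.2, -0.0, -0.2]
grip_width: 0.0517
grasp_force: 0.0
```

Run:
```python
from h import *
import pickle
c=grab("wrist","w7.png"); pickle.dump(c,open("w7.pkl","wb"))
s=grab("scene");t=grab("top"); pickle.dump((s,t),open("s7.pkl","wb"))
o=monitor.get_obs(); print(o["eef_pos"],o["ft_force"],o["clock"])
u,v=proj(c,[.562,.0356,.055]).astype(int);print(u,v)
A=cv2.resize(c["color"][v-90:v+110,u-80:u+80],(480,600),interpolation=cv2.INTER_CUBIC)
u2,v2=proj(s,[.60,.035,.08]).astype(int)
B=cv2.resize(s["color"][v2-60:v2+60,u2-32:u2+32],(320,600),interpolation=cv2.INTER_CUBIC)
cv2.imwrite("pics/d7.png",np.hstack([A,B])[:,:,::-1])
```

```text
[0.53265231 0.03469749 0.25065777] [-0.00132888  0.72576408  0.23404964] 17.275
255 187
```

View pics/d7.png

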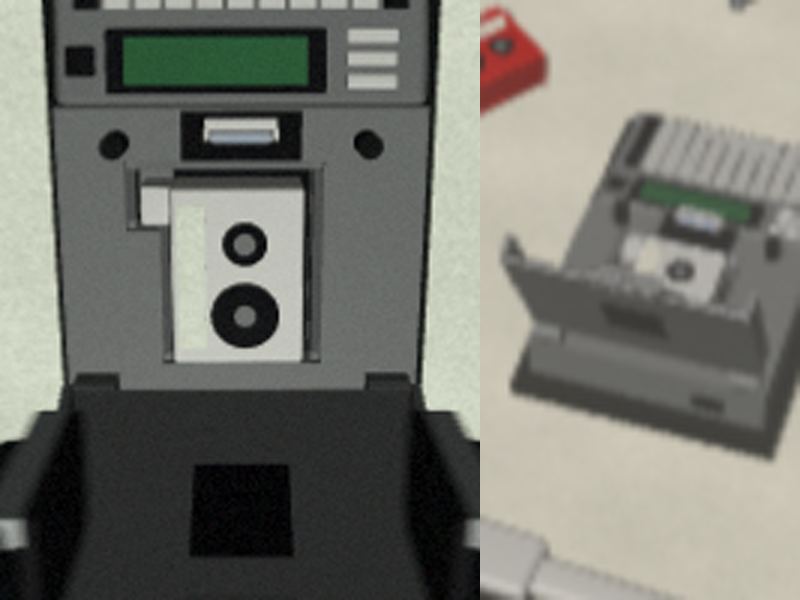

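The cassette lies in the bay with its nose in the pocket (crop (155,205)); its body is at (173..302, 187..360), between rim edges at about (165..321, 170..360). I've used all ten views, so from here I check by numbers and touch.

Run:
```python
from h import *
import pickle
c=pickle.load(open("w7.pkl","rb"))
px=lambda u,v:(175+u/3-.4,97+v/3-.4)
for m in(.005,.0115):
    P=np.array([onz(c,*px(u,v),m+.048) for u,v in [(173,187),(302,187),(302,360),(176,360)]])
    print(m,P.mean(0).round(4),[np.linalg.norm(P[i]-P[i-1]).round(4) for i in range(4)])
    Q=np.array([onz(c,*px(u,v),m+.036) for u,v in [(163,360),(319,360),(323,168)]])
    print("rim",((Q[0]+Q[2])/2).round(4),np.linalg.norm(Q[0]-Q[1]),np.linalg.norm(Q[2]-Q[1]))
g=cv2.cvtColor(c["color"],cv2.COLOR_RGB2GRAY)
print("row",g[190,225:290].tolist())
```

```text
0.005 [0.5641 0.0343 0.053 ] [np.float64(0.0737), np.float64(0.0516), np.float64(0.0737), np.float64(0.0531)]
rim [0.5633 0.0351 0.041 ] 0.0679544410496291 0.08400767532541066
0.0115 [0.5623 0.0342 0.0595] [np.float64(0.0724), np.float64(0.0507), np.float64(0.0724), np.float64(0.0522)]
rim [0.5616 0.035  0.0475] 0.0667862405655286 0.08256350470951772
row [107, 107, 108, 99, 77, 78, 76, 154, 192, 198, 203, 204, 206, 203, 203, 204, 205, 203, 202, 194, 193, 192, 195, 195, 195, 193, 194, 190, 194, 194, 193, 192, 194, 193, 193, 192, 195, 191, 193, 194, 192, 194, 193, 193, 191, 193, 193, 193, 193, 194, 164, 39, 44, 41, 76, 79, 80, 101, 109, 107, 111, 105, 109, 108, 107]
```

move_arm --moves '[[[0.015,0,-0.06,0,0],[0.03,0,-0.12,0,0],[0.03,0,-0.165,0,0],[0.03,0,-0.18,0,0],[0.03,0,-0.18,0,0]]]'

```text
clock: 17.9
eef_pos: [0.5627, 0.0347, 0.0718]
tool_rot: [-0.056, 0.998, -0.0, -0.001]
ft_force: [0.0, -0.7, 1.2]
grip_width: -0.0001
grasp_force: 0.0
```

move_arm --moves '[[[0,0,-0.01,0,0],[0,0,-0.016,0,0],[0,0,-0.02,0,0],[0,0,-0.024,0,0],[0,0,-0.027,0,0]]]'

```text
clock: 18.52
eef_pos: [0.5636, 0.0348, 0.0457]
tool_rot: [-0.056, 0.998, -0.0, 0.0]
ft_force: [-0.4, 0.1, -0.0]
grip_width: -0.0003
grasp_force: 0.0
```

move_arm --moves '[[[0,0,-0.001,0,0],[0,0,-0.002,0,0],[0,0,-0.0025,0,0],[0,0,-0.0025,0,0]]]'

```text
clock: 19.02
eef_pos: [0.5636, 0.0348, 0.0432]
tool_rot: [-0.056, 0.998, -0.0, 0.0]
ft_force: [0.4, -0.5, -0.2]
grip_width: -0.0003
grasp_force: 0.0
```

move_arm --moves '[[[0,0,-0.001,0,0],[0,0,-0.002,0,0],[0,0,-0.003,0,0]]]'

```text
clock: 19.4
eef_pos: [0.5635, 0.0347, 0.0401]
tool_rot: [-0.056, 0.998, 0.0, -0.0]
ft_force: [-1.2, -0.1, 0.6]
grip_width: -0.0002
grasp_force: 0.0
```

move_arm --moves '[[[0,0,-0.001,0,0],[0,0,-0.002,0,0]]]'

```text
clock: 19.65
eef_pos: [0.5635, 0.0348, 0.0381]
tool_rot: [-0.056, 0.998, -0.0, -0.0]
ft_force: [-0.1, -0.7, -0.3]
grip_width: 0.0
grasp_force: 0.0
```

move_arm --moves '[[[0,0,-0.001,0,0],[0,0,-0.002,0,0],[0,0,-0.003,0,0]]]'

```text
clock: 20.02
eef_pos: [0.5635, 0.0348, 0.0351]
tool_rot: [-0.056, 0.998, 0.0, -0.0]
ft_force: [0.0, 0.5, -0.3]
grip_width: -0.0002
grasp_force: 0.0
```

move_arm --moves '[[[0,0,-0.001,0,0],[0,0,-0.002,0,0]]]'

```text
clock: 20.27
eef_pos: [0.5636, 0.0348, 0.034]
tool_rot: [-0.056, 0.998, -0.0, 0.0]
ft_force: [-3.3, 0.5, 9.2]
grip_width: 0.0001
grasp_force: 4.8
```

move_arm --moves '[[[0,0,0.02,0,0],[-0.003,0.026,0.02,0,0],[-0.006,0.052,0.01,0,0],[-0.006,0.052,-0.004,0,0],[-0.006,0.052,-0.006,0,0]]]'

```text
clock: 20.9
eef_pos: [0.5562, 0.0862, 0.0257]
tool_rot: [-0.056, 0.998, -0.0, -0.001]
ft_force: [-0.3, 0.3, 0.9]
grip_width: -0.0
grasp_force: 0.0
```

move_arm --moves '[[[0,0,-0.001,0,0],[0,0,-0.002,0,0],[0,0,-0.002,0,0]]]'

```text
clock: 21.28
eef_pos: [0.5579, 0.0863, 0.0255]
tool_rot: [-0.056, 0.998, 0.0, 0.0]
ft_force: [0.3, 0.5, -0.8]
grip_width: -0.0005
grasp_force: 0.0
```

move_arm --moves '[[[0,0,-0.001,0,0],[0,0,-0.002,0,0]]]'

```text
clock: 21.52
eef_pos: [0.5577, 0.0867, 0.0233]
tool_rot: [-0.056, 0.998, 0.0, 0.0]
ft_force: [0.7, -0.1, -0.7]
grip_width: 0.0
grasp_force: 0.0
```

move_arm --moves '[[[0,0,-0.001,0,0],[0,0,-0.002,0,0]]]'

```text
clock: 21.78
eef_pos: [0.5576, 0.0868, 0.022]
tool_rot: [-0.056, 0.998, -0.0, 0.0]
ft_force: [-2.7, -1.3, 10.3]
grip_width: 0.0001
grasp_force: 5.0
```

Deck contact is at TCP z 0.0221 and the cassette top at 0.0342. That 12.1 mm difference means the cassette is fully seated. Next is the lid path.

Run:
```python
import numpy as np
yaw=np.radians(6.5);ex=np.array([np.cos(yaw),np.sin(yaw)]);H=np.array([.562,.0353])+.053*ex
def w(X,Z): p=H+ex*X; return np.r_[p,.0381+Z]
print("behind high",w(.061,.15),"behind low",w(.061,.10),"touch",w(.041,.10))
pr=None
for th in [1.57,1.4,1.2,1.0,.8,.6,.45,.35,.28,.22,.17,.13,.1,.085,.05,0]:
    s=.104+.006*(1.57-th)/1.57;h=.002
    p=w(-s*np.cos(th)+h*np.sin(th)+.011,s*np.sin(th)+h*np.cos(th)); print(th,p.round(4),None if pr is None else (p-pr).round(4)); pr=p
```

```text
behind high [0.67526719 0.04820517 0.1881    ] behind low [0.67526719 0.04820517 0.1381    ] touch [0.65539575 0.0459411  0.1381    ]
1.57 [0.6275 0.0428 0.1421] None
1.4 [0.6099 0.0408 0.1416] [-0.0176 -0.002  -0.0005]
1.2 [0.5895 0.0384 0.1371] [-0.0204 -0.0023 -0.0045]
1.0 [0.5703 0.0362 0.1285] [-0.0192 -0.0022 -0.0085]
0.8 [0.553  0.0343 0.1162] [-0.0173 -0.002  -0.0123]
0.6 [0.5384 0.0326 0.1006] [-0.0146 -0.0017 -0.0156]
0.45 [0.5296 0.0316 0.087 ] [-0.0088 -0.001  -0.0136]
0.35 [0.5249 0.0311 0.0772] [-0.0047 -0.0005 -0.0098]
0.28 [0.5221 0.0308 0.0701] [-0.0027 -0.0003 -0.0071]
0.22 [0.5202 0.0305 0.0639] [-0.0019 -0.0002 -0.0063]
0.17 [0.5188 0.0304 0.0586] [-0.0013 -0.0002 -0.0053]
0.13 [0.518  0.0303 0.0543] [-0.0009 -0.0001 -0.0043]
0.1 [0.5174 0.0302 0.051 ] [-0.0005 -0.0001 -0.0032]
0.085 [0.5172 0.0302 0.0494] [-0.0002 -0.     -0.0016]
0.05 [0.5167 0.0301 0.0456] [-0.0005 -0.0001 -0.0038]
0 [0.5163 0.0301 0.0401] [-0.0004 -0.     -0.0055]
```

move_arm --moves '[[[0,-0.01,0.05,0,0],[0,-0.02,0.1,0,0],[0,-0.03,0.15,0,0],[0.04,-0.036,0.18,0,0],[0.09,-0.038,0.18,0,0]]]'

```text
clock: 22.4
eef_pos: [0.6502, 0.0486, 0.2065]
tool_rot: [-0.056, 0.998, 0.0, 0.004]
ft_force: [0.9, 0.4, 0.1]
grip_width: 0.0002
grasp_force: 0.0
```

move_arm --moves '[[[0.028,0,0,0,0],[0.03,0,0,0,0],[0.03,0,-0.02,0,0],[0.03,0,-0.045,0,0],[0.03,0,-0.06,0,0]]]'

```text
clock: 23.02
eef_pos: [0.6758, 0.0489, 0.1399]
tool_rot: [-0.057, 0.998, 0.0, -0.001]
ft_force: [0.2, 0.6, 0.4]
grip_width: 0.0001
grasp_force: 0.0
```

move_arm --moves '[[[-0.006,-0.001,0,0,0],[-0.012,-0.001,0,0,0],[-0.018,-0.002,0,0,0],[-0.024,-0.003,0,0,0]]]'

```text
clock: 23.52
eef_pos: [0.6537, 0.0458, 0.1424]
tool_rot: [-0.056, 0.998, 0.0, 0.001]
ft_force: [0.7, 0.1, 0.2]
grip_width: 0.0001
grasp_force: 0.2
```

move_arm --moves '[[[-0.007,-0.001,0,0,0],[-0.014,-0.002,0,0,0],[-0.021,-0.003,0,0,0],[-0.027,-0.003,0,0,0]]]'

```text
clock: 24.02
eef_pos: [0.626, 0.0425, 0.1412]
tool_rot: [-0.056, 0.998, -0.0, -0.0]
ft_force: [1.1, -0.2, 0.9]
grip_width: 0.0004
grasp_force: 0.3
```

move_arm --moves '[[[-0.009,-0.001,0,0,0],[-0.018,-0.002,0,0,0],[-0.028,-0.003,-0.002,0,0],[-0.038,-0.004,-0.005,0,0]]]'

```text
clock: 24.52
eef_pos: [0.588, 0.0386, 0.1362]
tool_rot: [-0.056, 0.998, -0.0, 0.0]
ft_force: [1.6, -1.5, -0.0]
grip_width: -0.0004
grasp_force: 0.5
```

move_arm --moves '[[[-0.009,-0.001,-0.004,0,0],[-0.018,-0.002,-0.008,0,0],[-0.027,-0.003,-0.014,0,0],[-0.035,-0.004,-0.02,0,0]]]'

```text
clock: 25.02
eef_pos: [0.5531, 0.0348, 0.1158]
tool_rot: [-0.056, 0.998, 0.0, 0.0]
ft_force: [0.8, -0.3, 0.4]
grip_width: 0.0004
grasp_force: 0.6
```

move_arm --moves '[[[-0.008,-0.001,-0.008,0,0],[-0.015,-0.002,-0.016,0,0],[-0.02,-0.002,-0.023,0,0],[-0.024,-0.003,-0.03,0,0]]]'

```text
clock: 25.52
eef_pos: [0.5293, 0.0319, 0.0858]
tool_rot: [-0.057, 0.998, 0.0, 0.0]
ft_force: [1.2, 2.0, 0.2]
grip_width: 0.0004
grasp_force: 0.8
```

move_arm --moves '[[[-0.003,0,-0.005,0,0],[-0.005,-0.001,-0.01,0,0],[-0.007,-0.001,-0.014,0,0],[-0.008,-0.001,-0.018,0,0],[-0.008,-0.001,-0.018,0,0]]]'

```text
clock: 26.15
eef_pos: [0.5211, 0.0306, 0.0678]
tool_rot: [-0.056, 0.998, -0.0, -0.001]
ft_force: [-0.3, 0.3, 1.1]
grip_width: -0.0001
grasp_force: 0.7
```

Run:
```python
from h import *
for i in range(3):
    o=monitor.get_obs(); print(o["clock"],o["eef_pos"].round(4),o["ft_force"].round(2),o["grasp_force"])
    s=grab("scene","s%d.png"%i)
```

```text
26.15 [0.5211 0.0306 0.0678] [-0.29  0.28  1.09] 0.7420551124960184
26.2 [0.5212 0.0306 0.068 ] [-0.41  0.73  2.16] 0.7413259008899331
26.25 [0.5212 0.0307 0.0682] [-0.12 -0.02  1.69] 0.744354953058064
```

move_arm --moves '[[[0,0,-0.002,0,0],[-0.001,0,-0.004,0,0],[-0.002,0,-0.006,0,0],[-0.002,0,-0.008,0,0]]]'

```text
clock: 26.8
eef_pos: [0.5197, 0.0306, 0.0602]
tool_rot: [-0.056, 0.998, -0.0, 0.0]
ft_force: [0.8, -1.7, 2.5]
grip_width: 0.0002
grasp_force: 0.8
```

move_arm --moves '[[[0,0,-0.001,0,0],[0,0,-0.002,0,0],[0,0,-0.002,0,0]]]'

```text
clock: 27.18
eef_pos: [0.5192, 0.0306, 0.058]
tool_rot: [-0.056, 0.998, -0.0, -0.0]
ft_force: [-1.2, -1.2, 0.8]
grip_width: 0.0003
grasp_force: 0.8
```

move_arm --moves '[[[0,0,-0.001,0,0],[0,0,-0.001,0,0]]]'

```text
clock: 27.42
eef_pos: [0.5192, 0.0308, 0.0571]
tool_rot: [-0.056, 0.998, 0.0, -0.0]
ft_force: [-0.9, -1.0, 0.8]
grip_width: 0.0001
grasp_force: 0.8
```

move_arm --moves '[[[0,0,-0.001,0,0],[0,0,-0.002,0,0],[0,0,-0.002,0,0]]]'

```text
clock: 27.8
eef_pos: [0.5193, 0.0309, 0.055]
tool_rot: [-0.057, 0.998, 0.0, -0.0]
ft_force: [-1.5, -0.3, 1.9]
grip_width: 0.0002
grasp_force: 0.8
```

move_arm --moves '[[[0,0,-0.001,0,0],[0,0,-0.001,0,0]]]'

```text
clock: 28.05
eef_pos: [0.5195, 0.0309, 0.0541]
tool_rot: [-0.057, 0.998, 0.0, -0.0]
ft_force: [-0.3, 0.1, 0.9]
grip_width: 0.0001
grasp_force: 0.8
```

move_arm --moves '[[[0,0,-0.001,0,0],[0,0,-0.001,0,0]]]'

```text
clock: 28.3
eef_pos: [0.5195, 0.0308, 0.0531]
tool_rot: [-0.056, 0.998, 0.0, 0.0]
ft_force: [-1.0, 1.4, 2.0]
grip_width: -0.0
grasp_force: 0.8
```

move_arm --moves '[[[0,0,-0.001,0,0],[0,0,-0.002,0,0]]]'

```text
clock: 28.55
eef_pos: [0.5195, 0.0308, 0.0511]
tool_rot: [-0.056, 0.998, 0.0, -0.0]
ft_force: [-0.8, 0.4, 1.6]
grip_width: 0.0003
grasp_force: 0.9
```

move_arm --moves '[[[0,0,-0.001,0,0],[0,0,-0.001,0,0]]]'

```text
clock: 28.8
eef_pos: [0.5195, 0.0308, 0.0501]
tool_rot: [-0.056, 0.998, 0.0, -0.0]
ft_force: [-0.8, 0.7, 2.4]
grip_width: -0.0
grasp_force: 0.9
```

move_arm --moves '[[[0,0,-0.001,0,0],[0,0,-0.001,0,0]]]'

```text
clock: 29.05
eef_pos: [0.5196, 0.0308, 0.0492]
tool_rot: [-0.056, 0.998, -0.0, 0.0]
ft_force: [-1.2, -0.3, 2.4]
grip_width: -0.0001
grasp_force: 0.9
```

move_arm --moves '[[[0,0,-0.001,0,0],[0,0,-0.001,0,0]]]'

```text
clock: 29.3
eef_pos: [0.5196, 0.0308, 0.0485]
tool_rot: [-0.056, 0.998, -0.0, 0.0]
ft_force: [-1.9, -0.1, 4.0]
grip_width: 0.0002
grasp_force: 2.1
```

Force is rising at the catch, so I'll continue in 1 mm steps.

move_arm --moves '[[[0,0,-0.001,0,0],[0,0,-0.001,0,0]]]'

```text
clock: 29.55
eef_pos: [0.5196, 0.0307, 0.0478]
tool_rot: [-0.056, 0.998, -0.0, 0.0]
ft_force: [-3.8, -0.5, 7.0]
grip_width: -0.0001
grasp_force: 3.4
```

move_arm --moves '[[[0,0,-0.001,0,0],[0,0,-0.001,0,0]]]'

```text
clock: 29.8
eef_pos: [0.5195, 0.0307, 0.0469]
tool_rot: [-0.056, 0.998, -0.0, 0.0]
ft_force: [-4.1, -0.3, 7.7]
grip_width: 0.0002
grasp_force: 3.8
```

move_arm --moves '[[[0,0,-0.001,0,0],[0,0,-0.001,0,0]]]'

```text
clock: 30.05
eef_pos: [0.5194, 0.0307, 0.0456]
tool_rot: [-0.056, 0.998, -0.0, 0.0]
ft_force: [-2.0, 0.0, 5.2]
grip_width: 0.0002
grasp_force: 2.7
```

move_arm --moves '[[[0,0,-0.001,0,0],[0,0,-0.001,0,0]]]'

```text
clock: 30.3
eef_pos: [0.5195, 0.0307, 0.0439]
tool_rot: [-0.056, 0.998, -0.0, -0.0]
ft_force: [-1.5, -0.5, 1.5]
grip_width: -0.0002
grasp_force: 0.5
```

move_arm --moves '[[[0,0,-0.001,0,0],[0,0,-0.001,0,0]]]'

```text
clock: 30.55
eef_pos: [0.5197, 0.0308, 0.0429]
tool_rot: [-0.056, 0.998, -0.0, -0.0]
ft_force: [-0.2, -0.2, 0.5]
grip_width: 0.0
grasp_force: 0.0
```

move_arm --moves '[[[0,0,-0.001,0,0],[0,0,-0.001,0,0]]]'

```text
clock: 30.8
eef_pos: [0.5198, 0.0307, 0.0425]
tool_rot: [-0.056, 0.998, -0.0, 0.0]
ft_force: [-0.7, -0.7, 3.6]
grip_width: -0.0003
grasp_force: 1.5
```

move_arm --moves '[[[0,0,-0.001,0,0],[0,0,-0.001,0,0]]]'

```text
clock: 31.05
eef_pos: [0.5198, 0.0308, 0.0424]
tool_rot: [-0.056, 0.998, 0.0, 0.001]
ft_force: [-3.0, 0.2, 9.4]
grip_width: 0.0
grasp_force: 4.5
```

move_arm --moves '[[[0,0,0.003,0,0],[0,0,0.006,0,0],[0,0,0.01,0,0],[0,0,0.01,0,0]]]'

```text
clock: 31.55
eef_pos: [0.5198, 0.0308, 0.0514]
tool_rot: [-0.056, 0.998, -0.0, 0.0]
ft_force: [-0.7, -0.2, 0.7]
grip_width: 0.0003
grasp_force: 0.0
```

move_arm --moves '[[[0,0,0.04,0,0],[-0.03,0,0.1,0,0],[-0.08,-0.05,0.15,0,0],[-0.13,-0.1,0.15,0,0],[-0.15,-0.15,0.15,0,0]]]'

```text
clock: 32.17
eef_pos: [0.3794, -0.1016, 0.201]
tool_rot: [-0.058, 0.998, -0.001, 0.001]
ft_force: [0.3, -0.7, 0.2]
grip_width: -0.0
grasp_force: 0.0
```

Run:
```python
from h import *
import pickle
a0,b0=pickle.load(open("c0.pkl","rb")); s=grab("scene","s9.png");b=grab("top","t9.png")
ex=np.array([np.cos(.1134),np.sin(.1134)]);H=np.array([.562,.0353])+.053*ex
for n,X,Z in[("lid upright mid",.02,.08),("lid flat mid",-.05,.0),("lid edge",-.11,0.)]:
    p=[*(H+ex*X),.0635+Z]
    for c0,c in((a0,s),(b0,b)):
        u,v=proj(c,p).round().astype(int); print(n,(u,v),c0["color"][v-1:v+2,u-1:u+2].mean((0,1)).round(),c["color"][v-1:v+2,u-1:u+2].mean((0,1)).round())
d=cv2.absdiff(b0["color"],b["color"]).max(2)
m=cv2.morphologyEx((d>40).astype(np.uint8),cv2.MORPH_OPEN,np.ones((3,3)))
for cn in cv2.findContours(m,cv2.RETR_EXTERNAL,cv2.CHAIN_APPROX_NONE)[0]: print(cv2.boundingRect(cn),cv2.contourArea(cn))
o=monitor.get_obs(); print(o["eef_pos"],o["ft_force"],o["clock"])
```

```text
lid upright mid (np.int64(256), np.int64(204)) [119. 119. 116.] [111. 110. 108.]
lid upright mid (np.int64(240), np.int64(155)) [34. 34. 34.] [215. 218. 196.]
lid flat mid (np.int64(263), np.int64(204)) [64. 62. 60.] [61. 59. 56.]
lid flat mid (np.int64(243), np.int64(180)) [61. 61. 58.] [40. 40. 42.]
lid edge (np.int64(269), np.int64(190)) [130. 138. 130.] [114. 113. 111.]
lid edge (np.int64(245), np.int64(198)) [125. 127. 126.] [124. 123. 118.]
(226, 362, 7, 13) 56.0
(229, 350, 4, 3) 6.0
(225, 348, 3, 3) 4.0
(233, 347, 13, 16) 128.5
(193, 340, 35, 44) 647.0
(222, 333, 3, 3) 4.0
(225, 320, 28, 21) 357.5
(249, 317, 6, 4) 15.0
(469, 290, 3, 21) 40.0
(240, 285, 77, 99) 3968.0
(469, 283, 3, 3) 4.0
(478, 279, 3, 3) 4.0
(451, 275, 4, 3) 6.0
(297, 275, 200, 109) 9606.0
(309, 247, 14, 37) 221.5
(289, 244, 4, 4) 8.0
(321, 243, 3, 3) 4.0
(285, 240, 3, 3) 4.0
(315, 234, 6, 11) 31.5
(324, 230, 3, 3) 4.0
(291, 230, 5, 9) 20.5
(297, 219, 19, 27) 252.0
(311, 212, 20, 12) 84.0
(338, 209, 6, 6) 23.0
(267, 205, 35, 79) 457.0
(336, 199, 8, 9) 48.5
(234, 171, 19, 27) 385.5
(217, 146, 47, 25) 866.0
[ 0.37748917 -0.10486881  0.20062177] [ 1.2653154   1.165629   -0.31280775] 32.275
```

```bash
python3 -c "
from workcell import job
print(job.job_done())"
```

```text
the job is handed in; nothing more can be done
None
```

The cassette is seated the right way round in the bay, the lid clicked past its catch and stayed shut after I withdrew the arm, and I handed the job in at about 32 s; the verdict was not reported back.

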